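# Swap the watch job on the bench with the urgent one at the bottom of the queue

## Task

The red job is urgent and the yellow one must wait: swap the two trays, each centred on the pad the other had and lying the way the other lay, and put the tray that was on top of the red one back on top in the same spot, crosswise as before. The grey side pad is free for setting trays down on the way. Keep every tray level, set them down without dropping them, and leave the other queue stack and the glass dome as they are.

Things in the scene. Friction and masses are not known exactly. Their poses are not given: they have to be found in the camera images.
- red_tray: Red job tray: closed flat box 112 long (own x) x 64 wide (own y) x 25 mm high, 0.11 to 0.23 kg; solid red ends with white labels, clear hard window between (watch parts inside); another tray can stand on it. Origin: centre of its underside, z up. Grip across the 64 mm. Starts at the bottom of one of the two queue stacks, its length along that pad's x, under the blue or the green tray.
- yellow_tray: Yellow job tray: closed flat box 112 long (own x) x 64 wide (own y) x 25 mm high, 0.11 to 0.23 kg; solid yellow ends with white labels, clear hard window between (watch parts inside); another tray can stand on it. Origin: centre of its underside, z up. Grip across the 64 mm. Starts alone on the cork pad, its length along that pad's x.
- white_tray: White job tray: closed flat box 112 long (own x) x 64 wide (own y) x 25 mm high, 0.11 to 0.23 kg; solid white ends with white labels, clear hard window between (watch parts inside); another tray can stand on it. Origin: centre of its underside, z up. Grip across the 64 mm. Starts at the bottom of the other queue stack.
- blue_tray: Blue job tray: closed flat box 112 long (own x) x 64 wide (own y) x 25 mm high, 0.11 to 0.23 kg; solid blue ends with white labels, clear hard window between (watch parts inside); another tray can stand on it. Origin: centre of its underside, z up. Grip across the 64 mm. Starts on top of the red or the white tray, crosswise to it (so that its labels stay readable), underside 32 mm above the bench.
- green_tray: Green job tray: closed flat box 112 long (own x) x 64 wide (own y) x 25 mm high, 0.11 to 0.23 kg; solid green ends with white labels, clear hard window between (watch parts inside); another tray can stand on it. Origin: centre of its underside, z up. Grip across the 64 mm. Starts on top of the other lower tray, crosswise to it, at the same height.
- work_pad: Square brown cork pad on the dark bench mat: the watchmaker's working place. Fixed, 124 x 124 x 3 mm; origin: centre of its underside; its top face is 3 mm above the origin, 7 mm above the bench. The dark mat (150 x 310 x 4 mm, fixed) carries it and the side pad, 170 mm apart centre to centre.
- side_pad: Square light grey pad beside the cork pad on the dark mat, empty at the start: a free spot to put trays down for a while. Fixed, 124 x 124 x 3 mm; origin: centre of its underside; its top face is 3 mm above the origin, 7 mm above the bench. 
- queue_a: Square black rubber pad, one of two alike on the aluminium board (150 x 310 x 4 mm, fixed), 170 mm apart centre to centre along their y: a queue place. Fixed, 124 x 124 x 3 mm; origin: centre of its underside; its top face is 3 mm above the origin, 7 mm above the bench. Its x runs across the board's 150 mm side.
- queue_b: The other black rubber pad on the aluminium board: a queue place. Fixed, 124 x 124 x 3 mm; origin: centre of its underside; its top face is 3 mm above the origin, 7 mm above the bench. 
- glass_dome: Clear glass dust dome with a steel knob on a black base, 86 mm across, 85 mm high, loose, 0.3 kg, at the back of the bench beyond the pads; origin: centre of its underside. A fixed screwdriver stand (104 mm across, 113 mm high) also stands there, 0.76 to 0.80 m ahead of the robot on the other side. Nothing else tall stands in the work area.

How it is judged:
By the outcome, as a careful person would: the job done as asked, in the order asked, and still so for the second after the job is handed in, with the robot touching nothing.
It also fails if it takes over 112 s, if anything falls off the work surface, if the arm or the gripper's body presses on something with over 40 N, if the wrist force passes 120 N, or if a joint passes its speed limit or range.

## Robot

A 6-joint arm with a two-finger parallel gripper is mounted at the origin on the work surface. World frame = base frame: x ahead of the robot, y to its left, z up, the work surface at z = 0. Lengths are in m, angles in rad, forces in N, time in s.
With the tool pointing down it reaches from about 0.15 to 0.775 m from the base axis. Payload 6.1 kg.
Tool frame: the origin (TCP) lies between the finger pads; the fingertips stand 8 mm ahead of it and the grasp point (between the pads) lies 11 mm behind it (finger_overhang is the distance from the TCP to the fingertips, in m); x points along the fingers, z is the direction in which the jaws open and shut, and the axes are right-handed (so a half turn about x gives the same grasp; the last joint's range is limited). The gripper opens to 85 mm and grips with 20 to 120 N. Pads are 22 mm wide; open, the fingers measure 114 mm over their backs; the gripper's body (76 mm by 85 mm) begins 54 mm behind the grasp point. The pads swing forward as they close: fully open they stand 13 mm farther back than shut.
Start: joints at [-1.343, 0.126, -0.04, 1.405, 0, 1.571], TCP at [0.119, -0.511, 0.239] pointing down, gripper open.
Joint ranges: [-2.72, 2.72], [-0.95, 1.95], [-1.27, 1.35], [-1.78, 2.02], [-1.46, 1.47], [-3.14, 3.14]. Speed limits (rad/s): [2.39, 2.39, 3.01, 3.14, 3.14, 3.14].

## Interface

Orientations are given as a unit quaternion [w, x, y, z].
In Python, from bench import * gives the robot as it stands. The module is installed in compiled form; this text tells all that it offers.
- The arm moves only by the shell command python3 -m crank 'ROWS' [OPENING] [FORCE]. ROWS is JSON, a list of rows, each a list of 4 numbers: the shift along the tool's x, y, z in m, then the turn about the tool's x in rad. A call has 1 to 5 rows; each row is the pose to reach, as a shift and turn from the pose commanded when the call began, along the tool's axes at that moment; what a row does not reach only later rows make up. A row lasts 1/8 s, in which the tool goes at most 62.5 mm and 10.7 degrees, less where a joint would pass 70% of its speed; a pose out of reach is approached as far as the arm can. A call with a gripper value outside its range is refused whole. OPENING is the opening, from 0 (shut) to 1 (fully open), set as the call begins (- or left out, the last holds). The fingers move at their own pace and stop on an object; FORCE is the grip in N (left out, the last holds). Time passes only in rows, so rows that repeat a pose let the fingers close. It gives the time, the measured TCP pose, the force and the opening at its end, in the units of the state.
- get_obs(): the state, without advancing time (a new reading comes with each control period).
- read_camera(name): name is "scene" or "top"; returns the picture (400x640x3 uint8, red, green, blue); there is no depth.
- get_calibration(name): a dict with "K" (3x3 intrinsics, pixels), "distortion" ([k1, k2, p1, p2, k3] as OpenCV has them; the pictures are not rectified), "position" and "orientation" of the camera in the world. Camera axes: x right, y down, z forward; pixel columns grow to the right and rows downward; lengths in m; the calibration is good to about 2 mm. A picture is of the moment at which its call begins. get_calibration takes no time and is no camera call.
- close_job(): hands the job in, once; it reports no verdict.
The state is a dict: "time": time; "qpos": joint angles; "qvel": joint speeds; "tau": joint torques, N m; "tcp_pos": TCP position; "ee_rot": TCP orientation; "force": force on the tool from outside, world axes, zero at the start; "ft_torque": the same for the moment, N m; "finger_gap": finger opening in m.
Only numpy, scipy, OpenCV 4.12 (cv2) and the standard library are available. Lean on these libraries where they do the work, as an engineer would, in place of code of your own. Each camera call takes 0.05 s, during which the arm holds its last target. There are 200 camera calls.

## Working session

There is one attempt and no reset: what is moved stays moved. The work goes in short steps, Python scripts to look and compute and a shell command to move; the robot and the scene stay as the last step left them, time stands still between calls to the robot, and variables do not carry over. Pictures are saved under pics/ and viewed, about 12 in all and at most 16, crops included, and the job is handed in when it is done.

```bash
mkdir -p pics; python3 - <<'E'
from bench import *
import cv2
for n in("top","scene"):
    im=read_camera(n);cv2.imwrite(f"pics/{n}0.png",im[:,:,::-1]);c=get_calibration(n);print(n,c)
print(get_obs())
E
```

```text
top {'K': array([[503.92494829,   0.        , 316.84457058],
       [  0.        , 503.92494829, 199.10987516],
       [  0.        ,   0.        ,   1.        ]]), 'distortion': array([-0.11509614,  0.        ,  0.        ,  0.        ,  0.        ]), 'position': array([0.4711443 , 0.01695002, 1.14150372]), 'orientation': array([ 0.054987  , -0.70018116,  0.70981502, -0.05371603])}
scene {'K': array([[421.88602281,   0.        , 316.87109495],
       [  0.        , 421.88602281, 196.62969212],
       [  0.        ,   0.        ,   1.        ]]), 'distortion': array([-0.00675196,  0.        ,  0.        ,  0.        ,  0.        ]), 'position': array([0.83093301, 0.3299421 , 0.73191481]), 'orientation': array([-0.06960366,  0.26008677,  0.92861695, -0.25530525])}
{'time': 0.1, 'qpos': array([-1.34302696e+00,  1.26364423e-01, -4.05192870e-02,  1.40542101e+00,
        1.91464571e-07,  1.57079338e+00]), 'qvel': array([-1.54062082e-03, -4.40318153e-04,  4.16992999e-03, -1.60839019e-03,
        5.69216183e-04, -3.21415823e-05]), 'tau': array([ 3.22289989e-04, -4.36903882e+01,  3.53604913e+01,  1.36012741e-02,
       -6.45047953e-05, -9.75693979e-06]), 'tcp_pos': array([ 0.11846467, -0.51108229,  0.23857725]), 'ee_rot': array([ 0.55316343,  0.44027266,  0.55399836, -0.43960894]), 'force': array([0.64667118, 0.40678885, 0.56477848]), 'ft_torque': array([0.03622207, 0.0295688 , 0.0071968 ]), 'finger_gap': 0.08519041592518539}
```

View pics/top0.png

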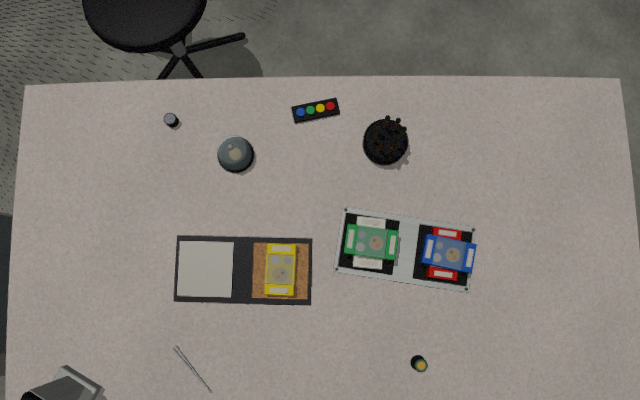

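View pics/scene0.png

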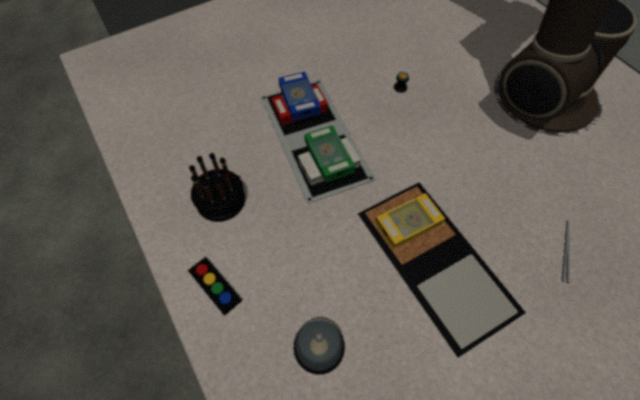

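```bash
cat > h.py <<'E'
from bench import *
import cv2, numpy as np
from scipy.spatial.transform import Rotation as R
def Rm(q): return R.from_quat(np.roll(q,-1)).as_matrix()
def toworld(n,px,z):
    c=get_calibration(n); u=cv2.undistortPoints(np.float64(px).reshape(-1,1,2),c["K"],c["distortion"]).reshape(-1,2)
    d=np.c_[u,np.ones(len(u))]@Rm(c["orientation"]).T; p=c["position"]
    return (p+d*((z-p[2])/d[:,2])[:,None])[:,:2]
def proj(n,P):
    c=get_calibration(n); M=Rm(c["orientation"]).T
    return cv2.projectPoints(np.float64(P).reshape(-1,1,3),cv2.Rodrigues(M)[0],-M@c["position"],c["K"],c["distortion"])[0].reshape(-1,2)
def crop(im,a,name,s=6):
    x0,y0,x1,y1=a; cv2.imwrite(f"pics/{name}.png",cv2.resize(im[y0:y1,x0:x1,::-1],None,fx=s,fy=s,interpolation=cv2.INTER_CUBIC))
E
python3 - <<'E'
from h import *
import bench
print([k for k in dir(bench) if k[0]!='_'])
im=read_camera("top"); np.save("top0.npy",im)
a=im[200:310,170:305]; b=im[200:300,330:480]
f=lambda x:cv2.resize(x[:,:,::-1],None,fx=5,fy=5,interpolation=cv2.INTER_CUBIC)
cv2.imwrite("pics/c.png",f(b)); cv2.imwrite("pics/d.png",f(a))
h=cv2.cvtColor(im,cv2.COLOR_RGB2HSV)
for n,p in dict(redlab=(447,233),bl=(430,249),br=(468,258),yl=(281,249),yd=(279,290),cork=(258,262),black=(455,280),red=(432,235),blue=(450,240),pad=(205,270),yel=(268,270),gap=(405,255),mat=(243,280),mat2=(309,300)).items(): print(n,p,im[p[1],p[0]],h[p[1],p[0]])
E
```

```text
['MotionError', 'close_job', 'finger_overhang', 'get_calibration', 'get_obs', 'read_camera']
redlab (447, 233) [161 155 147] [ 17  22 161]
bl (430, 249) [160 155 144] [ 21  26 160]
br (468, 258) [161 155 147] [ 17  22 161]
yl (281, 249) [161 156 148] [ 18  21 161]
yd (279, 290) [159 154 145] [ 19  22 159]
cork (258, 262) [125  92  61] [ 15 131 125]
black (455, 280) [127  24  16] [  2 223 127]
red (432, 235) [ 32  62 124] [110 189 124]
blue (450, 240) [ 71  92 118] [107 102 118]
pad (205, 270) [159 156 148] [ 22  18 159]
yel (268, 270) [141 132  85] [ 25 101 141]
gap (405, 255) [152 154 148] [ 40  10 154]
mat (243, 280) [41 41 38] [30 19 41]
mat2 (309, 300) [46 46 45] [30  6 46]
```

View pics/c.png

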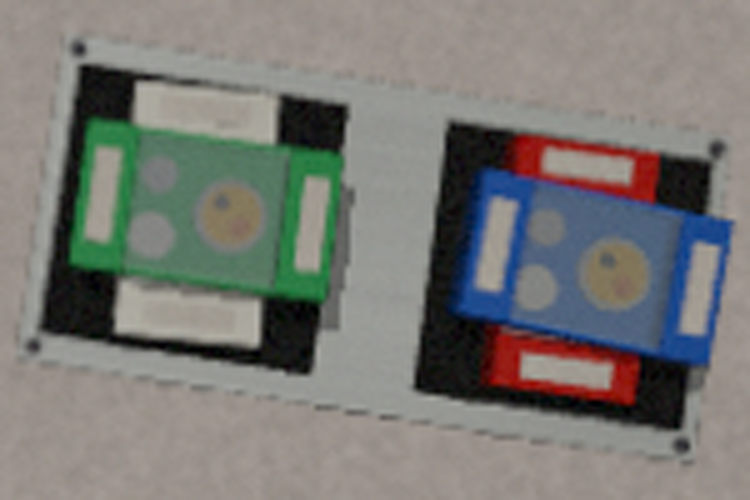

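View pics/d.png

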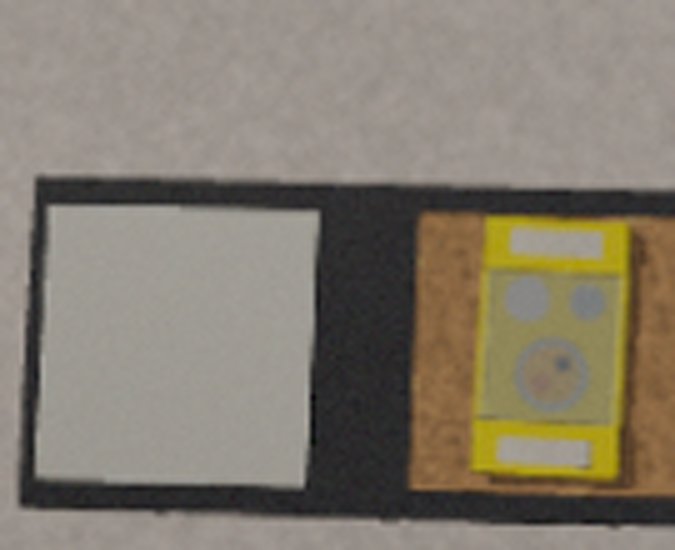

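```bash
cat >> h.py <<'E'
S=4
def up(im): return cv2.resize(im,None,fx=S,fy=S,interpolation=cv2.INTER_CUBIC)
def comp(mask,seed):
    n,l=cv2.connectedComponents(mask.astype(np.uint8)); k=l[int(seed[1]*S),int(seed[0]*S)]
    assert k>0,seed
    return (l==k).astype(np.uint8)
def cen(m):
    M=cv2.moments(m,True); return ((M["m10"]/M["m00"]+.5)/S-.5,(M["m01"]/M["m00"]+.5)/S-.5)
def labels(n,im,s1,s2,z,thr=70):
    h=cv2.cvtColor(up(im),cv2.COLOR_RGB2HSV); m=(h[...,1]<thr)&(h[...,2]>110)
    k=[comp(m,s) for s in (s1,s2)]; p=toworld(n,[cen(x) for x in k],z)
    d=p[0]-p[1]; return p.mean(0),np.degrees(np.arctan2(d[1],d[0])),np.hypot(*d),[int(x.sum()) for x in k]
def quad(n,m,z):
    c=max(cv2.findContours(m,cv2.RETR_EXTERNAL,cv2.CHAIN_APPROX_NONE)[0],key=cv2.contourArea)
    w=toworld(n,(c.reshape(-1,2)+.5)/S-.5,z); (c0,sz,a)=cv2.minAreaRect((w*1000).astype(np.float32)); return np.round(c0,1),np.round(sz,1),round(a,2)
E
cat > m0.py <<'E'
from h import *
im=np.load("top0.npy"); h=cv2.cvtColor(up(im),cv2.COLOR_RGB2HSV)
print("blue",labels("top",im,(468.5,258),(429.5,249),.057))
print("red",labels("top",im,(447.5,233),(443.5,274),.032))
print("yel",labels("top",im,(281,248.5),(278.5,290.5),.032))
print("green",labels("top",im,(392.5,244.5),(351,238.5),.057))
v=h[...,2];dark=(v<75)
def q(name,m,s,z):
    k=comp(m,s); print(name,quad("top",k,z),int(k.sum()))
q("mat",dark,(243,270),.004)
q("side",(v>110),(205,270),.007)
for s in((340,250),(420,250)): 
    try:q("black",dark,s,.007)
    except AssertionError as e: print(e)
for s in [(345.5,209.5),(473.5,229.5),(466,289),(336.5,269)]:
    y,x=int(s[1]*S),int(s[0]*S); w=v[y-10:y+11,x-10:x+11].astype(float); w=np.clip(130-w,0,None); g=np.mgrid[-10:11,-10:11]; px=((x+(w*g[1]).sum()/w.sum()+.5)/S-.5,(y+(w*g[0]).sum()/w.sum()+.5)/S-.5); print("screw",px,toworld("top",px,.004))
E
python3 m0.py; python3 -c "import bench;print(bench.finger_overhang)"
```

```text
blue (array([ 0.51775935, -0.26643495]), np.float64(-103.22126925814598), np.float64(0.09089292791701471), [1546, 1599])
red (array([ 0.51857868, -0.26358235]), np.float64(-8.898727198985526), np.float64(0.09124754338359108), [1257, 1292])
yel (array([0.48968983, 0.10102495]), np.float64(-3.8009129970719733), np.float64(0.09094986805320183), [1275, 1302])
green (array([ 0.54561263, -0.0977919 ]), np.float64(-99.06792826585692), np.float64(0.09097643457493189), [1614, 1699])
mat (array([489.4, 186.9]), array([309.8, 149.6]), 87.87) 44500
side (array([492.7, 272.1]), array([124.3, 125. ]), 87.96) 47691
(340, 250)
black (array([ 516.1, -264.6]), array([124.4, 123.6]), 80.49) 13003
screw (np.float64(345.2927781145802), np.float64(209.30944983328283)) [[ 0.6231826  -0.04666723]]
screw (np.float64(472.77021033958437), np.float64(229.58138621388747)) [[ 0.57210324 -0.3379054 ]]
screw (np.float64(465.8668188949905), np.float64(288.6049674997198)) [[ 0.43898894 -0.31502798]]
screw (np.float64(336.3357874015748), np.float64(268.58582677165356)) [[ 0.48941056 -0.02375777]]
0.008
```

```bash
cat > go.py <<'E'
# usage: go.py x y z jawyaw_deg (or tool-only info): prints turn and shifts in tool axes
from h import *; import sys
o=get_obs(); M=Rm(o["ee_rot"]); p=o["tcp_pos"]
jy=np.degrees(np.arctan2(M[1,2],M[0,2]))
print("t %.2f tcp %s jaw %.2f down %s q6 %.2f gap %.4f F %s"%(o["time"],p.round(4),jy,M[:,0].round(4),o["qpos"][5],o["finger_gap"],o["force"].round(1)))
if len(sys.argv)>4:
    x,y,z,w=map(float,sys.argv[1:5]); t=(jy-w+90)%180-90
    d=np.array([x,y,z])-p
    M2=M@R.from_euler('x',t,degrees=True).as_matrix()
    print("turn %.3f rad | shift now-axes %s | after-turn axes %s"%(np.radians(t),(M.T@d).round(4),(M2.T@d).round(4)))
E
python3 go.py 0.5178 -0.2664 0.2 -13.2
```

```text
t 0.15 tcp [ 0.1185 -0.5111  0.2387] jaw -76.95 down [-3.0e-04  1.2e-03 -1.0e+00] q6 1.57 gap 0.0853 F [ 0.1  0.5 -0.7]
turn -1.113 rad | shift now-axes [ 0.0389  0.4443 -0.1482] | after-turn axes [0.0389 0.3294 0.3329]
```

```bash
python3 -m crank '[[0,0.03,-0.01,-0.1],[0,0.08,-0.025,-0.25],[0,0.13,-0.045,-0.4],[0,0.18,-0.06,-0.55],[0,0.22,-0.075,-0.65]]' 1 60; python3 go.py 0.5178 -0.2664 0.12 -13.2
```

```text
time: 0.78
tcp_pos: [0.3174, -0.3875, 0.2391]
ee_rot: [0.666, 0.239, 0.666, -0.239]
force: [1.0, -0.0, -0.5]
finger_gap: 0.0853
t 0.78 tcp [ 0.3174 -0.3875  0.2391] jaw -39.45 down [-1.e-04  3.e-04 -1.e+00] q6 1.37 gap 0.0853 F [ 1.  -0.  -0.5]
turn -0.458 rad | shift now-axes [0.1191 0.2208 0.0779] | after-turn axes [0.1191 0.1636 0.1675]
```

```bash
python3 -m crank '[[0.02,0.05,0.015,-0.1],[0.045,0.1,0.035,-0.22],[0.07,0.15,0.055,-0.34],[0.1,0.2,0.07,-0.43],[0.119,0.221,0.078,-0.458]]'; python3 -m crank '[[0,0,0,0],[0,0,0,0]]';  python3 go.py 0.5178 -0.2664 0.042 -13.2
```

```text
time: 1.4
tcp_pos: [0.5183, -0.2665, 0.1182]
ee_rot: [0.702, 0.082, 0.703, -0.081]
force: [-1.1, -0.2, 0.0]
finger_gap: 0.0855
time: 1.65
tcp_pos: [0.5166, -0.2693, 0.121]
ee_rot: [0.702, 0.083, 0.702, -0.084]
force: [0.0, -0.1, 0.9]
finger_gap: 0.0851
t 1.65 tcp [ 0.5166 -0.2693  0.121 ] jaw -13.55 down [-0.e+00 -5.e-04 -1.e+00] q6 1.33 gap 0.0851 F [ 0.  -0.1  0.9]
turn -0.006 rad | shift now-axes [0.0789 0.0031 0.0005] | after-turn axes [0.0789 0.0031 0.0006]
```

```bash
python3 - <<'E'
from h import *
for i in range(5):
    read_camera("top"); o=get_obs(); print(o["time"],o["tcp_pos"].round(4),o["qpos"].round(4))
im=read_camera("scene"); crop(im,(230,40,400,200),"s1",4)
E
```

```text
1.7 [ 0.5166 -0.2696  0.1214] [-4.8070e-01  2.5690e-01 -1.3860e-01  1.1741e+00 -4.0000e-04  1.3269e+00]
1.75 [ 0.5166 -0.2697  0.1216] [-4.8100e-01  2.5660e-01 -1.3860e-01  1.1740e+00 -3.0000e-04  1.3269e+00]
1.8 [ 0.5167 -0.2697  0.1216] [-4.8090e-01  2.5650e-01 -1.3860e-01  1.1738e+00 -2.0000e-04  1.3270e+00]
1.85 [ 0.5168 -0.2696  0.1215] [-4.8080e-01  2.5660e-01 -1.3870e-01  1.1736e+00 -1.0000e-04  1.3269e+00]
1.9 [ 0.5168 -0.2694  0.1214] [-4.8060e-01  2.5680e-01 -1.3890e-01  1.1735e+00 -1.0000e-04  1.3269e+00]
```

View pics/s1.png

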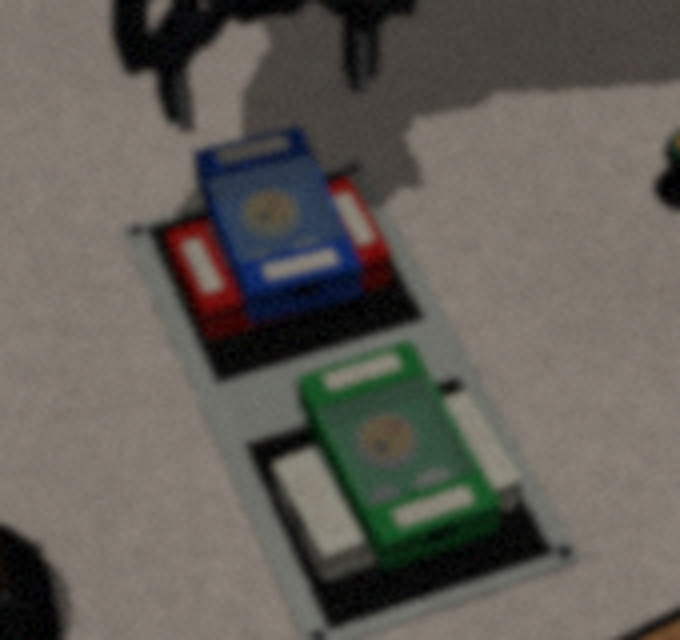

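```bash
python3 -m crank '[[0.02,0.003,0.001,0],[0.045,0.003,0.001,0],[0.065,0.003,0.001,0],[0.081,0.003,0.001,0],[0.081,0.003,0.001,0]]'; python3 -m crank '[[0,0,0,0],[0,0,0,0]]';  python3 go.py 0.5178 -0.2664 0.040 -13.2;python3 -c "
from h import *
crop(read_camera('scene'),(230,40,400,200),'s2',4)"
```

```text
time: 2.58
tcp_pos: [0.5179, -0.2656, 0.0383]
ee_rot: [0.702, 0.083, 0.703, -0.083]
force: [0.5, -0.7, 0.2]
finger_gap: 0.0855
time: 2.82
tcp_pos: [0.5194, -0.2661, 0.0403]
ee_rot: [0.703, 0.083, 0.702, -0.083]
force: [-0.7, -0.9, 0.9]
finger_gap: 0.0854
t 2.83 tcp [ 0.5194 -0.2661  0.0403] jaw -13.46 down [ 1.5e-03 -8.0e-04 -1.0e+00] q6 1.33 gap 0.0854 F [-0.7 -0.9  0.9]
turn -0.005 rad | shift now-axes [ 0.0003 -0.0007 -0.0015] | after-turn axes [ 0.0003 -0.0007 -0.0015]
```

View pics/s2.png

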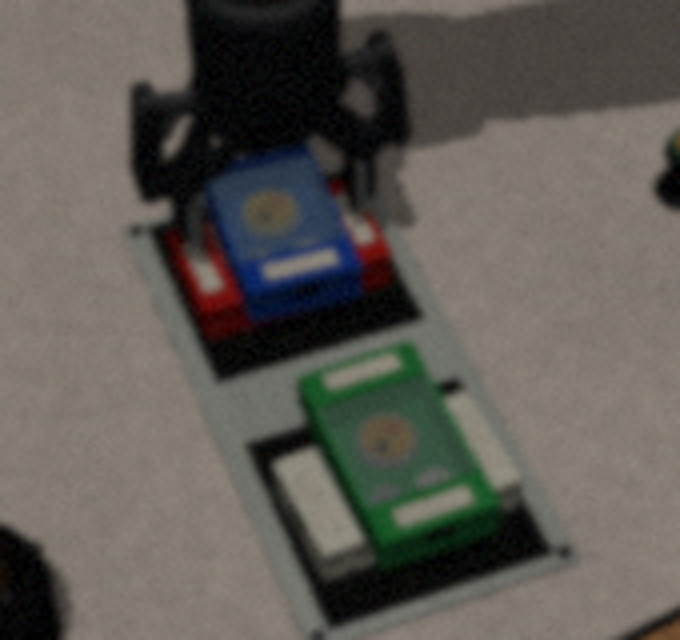

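```bash
python3 -m crank '[[0,0,-0.001,0],[0.001,0,-0.001,0],[0.001,0,-0.001,0],[0.001,0,-0.001,0],[0.001,0,-0.001,0]]' 0 50; python3 -m crank '[[0,0,0,0],[0,0,0,0],[0,0,0,0]]'; python3 go.py
```

```text
time: 3.5
tcp_pos: [0.5181, -0.2657, 0.0398]
ee_rot: [0.703, 0.083, 0.702, -0.083]
force: [-2.3, 1.5, 8.8]
finger_gap: 0.0632
time: 3.88
tcp_pos: [0.5181, -0.2657, 0.0398]
ee_rot: [0.703, 0.083, 0.702, -0.083]
force: [-2.3, 1.5, 9.1]
finger_gap: 0.0631
t 3.88 tcp [ 0.5181 -0.2657  0.0398] jaw -13.46 down [ 1.3e-03 -7.0e-04 -1.0e+00] q6 1.33 gap 0.0631 F [-2.3  1.5  9.1]
```

```bash
python3 -m crank '[[-0.002,0,0,0],[-0.006,0,0,0],[-0.015,0,0,0],[-0.03,0,0,0],[-0.05,0,0,0]]';python3 -m crank '[[-0.03,0,0,0],[-0.06,0,0,0],[-0.08,0,0,0],[-0.09,0,0,0],[-0.09,0,0,0]]'; python3 -m crank '[[0,0,0,0]]'; python3 go.py 0.4927 0.2721 0.18 -3;python3 -c "
from h import *
crop(read_camera('scene'),(230,20,400,180),'s3',4)"
```

```text
time: 4.5
tcp_pos: [0.5178, -0.2655, 0.0893]
ee_rot: [0.702, 0.083, 0.702, -0.083]
force: [0.9, -0.1, 0.1]
finger_gap: 0.063
time: 5.12
tcp_pos: [0.5182, -0.2658, 0.1791]
ee_rot: [0.703, 0.083, 0.702, -0.083]
force: [1.1, -0.8, -1.6]
finger_gap: 0.0629
time: 5.25
tcp_pos: [0.5175, -0.2654, 0.1774]
ee_rot: [0.702, 0.083, 0.703, -0.083]
force: [0.6, 0.7, -2.4]
finger_gap: 0.0631
t 5.25 tcp [ 0.5175 -0.2654  0.1774] jaw -13.46 down [-1.3e-03  7.0e-04 -1.0e+00] q6 1.33 gap 0.0631 F [ 0.6  0.7 -2.4]
turn -0.183 rad | shift now-axes [-0.0022  0.5169 -0.1492] | after-turn axes [-0.0022  0.5354 -0.0529]
```

View pics/s3.png

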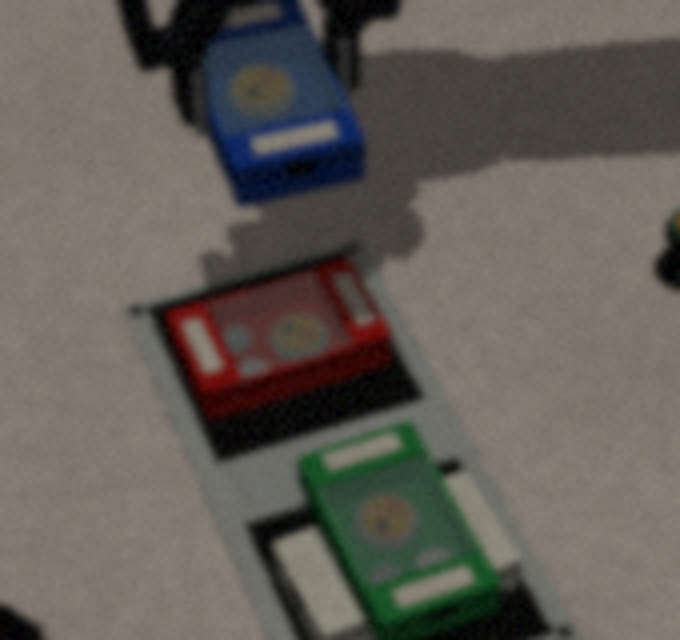

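```bash
python3 -m crank '[[0,0.02,-0.006,-0.02],[0,0.06,-0.017,-0.06],[0,0.11,-0.032,-0.11],[0,0.165,-0.048,-0.16],[0,0.22,-0.064,-0.183]]';python3 go.py 0.4927 0.2721 0.15 -3
```

```text
time: 5.92
tcp_pos: [0.5058, -0.0342, 0.1779]
ee_rot: [0.707, 0.018, 0.707, -0.018]
force: [0.4, 0.4, -0.5]
finger_gap: 0.0629
t 5.92 tcp [ 0.5058 -0.0342  0.1779] jaw -2.88 down [-6.e-04  5.e-04 -1.e+00] q6 1.55 gap 0.0629 F [ 0.4  0.4 -0.5]
turn 0.002 rad | shift now-axes [ 0.028   0.3052 -0.0285] | after-turn axes [ 0.028   0.3052 -0.0291]
```

```bash
python3 -m crank '[[0,0.05,-0.005,0],[0,0.1,-0.01,0],[0,0.15,-0.015,0],[0,0.2,-0.02,0],[0.005,0.24,-0.024,0]]'; python3 -m crank '[[0.01,0.03,-0.003,0],[0.02,0.05,-0.004,0],[0.023,0.065,-0.0045,0],[0.023,0.065,-0.0045,0],[0.023,0.065,-0.0045,0]]';python3 -m crank '[[0,0,0,0],[0,0,0,0]]'; python3 go.py 0.4927 0.2721 0.03 -3
```

```text
time: 6.55
tcp_pos: [0.4941, 0.2068, 0.1732]
ee_rot: [0.707, 0.018, 0.707, -0.017]
force: [0.1, -0.2, -1.4]
finger_gap: 0.0631
time: 7.18
tcp_pos: [0.4944, 0.2687, 0.1506]
ee_rot: [0.707, 0.019, 0.707, -0.019]
force: [0.1, -0.2, -0.6]
finger_gap: 0.0632
time: 7.42
tcp_pos: [0.4945, 0.2688, 0.1507]
ee_rot: [0.707, 0.019, 0.707, -0.019]
force: [0.3, -0.8, -0.6]
finger_gap: 0.0627
t 7.42 tcp [0.4945 0.2688 0.1507] jaw -3.04 down [ 5.e-04  2.e-04 -1.e+00] q6 2.12 gap 0.0627 F [ 0.3 -0.8 -0.6]
turn -0.001 rad | shift now-axes [ 0.1207  0.0032 -0.002 ] | after-turn axes [ 0.1207  0.0032 -0.002 ]
```

```bash
python3 -m crank '[[0.02,0.002,-0.001,0],[0.05,0.003,-0.002,0],[0.08,0.003,-0.002,0],[0.105,0.003,-0.002,0],[0.124,0.003,-0.002,0]]'; python3 -m crank '[[0.003,0,0,0],[0.0045,0,0,0],[0.0045,0,0,0],[0.0045,0,0,0]]'; python3 -m crank '[[0.001,0,0,0],[0.0015,0,0,0],[0.0015,0,0,0]]'; python3 go.py 0.4927 0.2721 0.015 -3
```

```text
time: 8.05
tcp_pos: [0.4921, 0.2719, 0.0253]
ee_rot: [0.707, 0.018, 0.707, -0.019]
force: [-0.8, -0.5, -0.4]
finger_gap: 0.0629
time: 8.55
tcp_pos: [0.4928, 0.2727, 0.0226]
ee_rot: [0.707, 0.019, 0.706, -0.018]
force: [-0.6, -0.6, -0.8]
finger_gap: 0.0627
time: 8.93
tcp_pos: [0.4923, 0.2724, 0.0202]
ee_rot: [0.707, 0.018, 0.707, -0.018]
force: [0.2, 0.5, -1.2]
finger_gap: 0.0631
t 8.93 tcp [0.4923 0.2724 0.0202] jaw -2.98 down [-1.e-04 -1.e-04 -1.e+00] q6 2.13 gap 0.0631 F [ 0.2  0.5 -1.2]
turn 0.000 rad | shift now-axes [ 0.0052 -0.0003  0.0004] | after-turn axes [ 0.0052 -0.0003  0.0004]
```

```bash
python3 -m crank '[[0.002,0,0,0],[0.004,0,0,0],[0.004,0,0,0]]'; python3 -m crank '[[0.001,0,0,0],[0.001,0,0,0]]'; python3 -m crank '[[0.001,0,0,0],[0.001,0,0,0]]'; python3 go.py
```

```text
time: 9.3
tcp_pos: [0.4922, 0.2724, 0.016]
ee_rot: [0.707, 0.018, 0.707, -0.018]
force: [0.1, -0.3, -1.2]
finger_gap: 0.0628
time: 9.55
tcp_pos: [0.4923, 0.2724, 0.0152]
ee_rot: [0.707, 0.018, 0.707, -0.018]
force: [-0.1, -0.8, -0.3]
finger_gap: 0.0629
time: 9.8
tcp_pos: [0.4925, 0.2725, 0.0148]
ee_rot: [0.707, 0.018, 0.707, -0.018]
force: [-1.6, -1.5, 3.4]
finger_gap: 0.0627
t 9.80 tcp [0.4925 0.2725 0.0148] jaw -2.98 down [ 4.e-04  2.e-04 -1.e+00] q6 2.13 gap 0.0627 F [-1.6 -1.5  3.4]
```

```bash
python3 -m crank '[[0,0,0,0],[0,0,0,0],[0,0,0,0]]' 1; python3 -m crank '[[-0.01,0,0,0],[-0.04,0,0,0],[-0.08,0,0,0],[-0.12,0,0,0],[-0.135,0,0,0]]';  python3 go.py 0.5186 -0.2636 0.15 -98.9; python3 - <<'E'
from h import *
im=read_camera("top"); np.save("top1.npy",im); cv2.imwrite("pics/t1.png",cv2.resize(im[190:310,160:490,::-1],None,fx=2.4,fy=2.4,interpolation=2))
E
```

```text
time: 10.18
tcp_pos: [0.4924, 0.2725, 0.0142]
ee_rot: [0.707, 0.018, 0.707, -0.018]
force: [-0.4, 0.7, -0.5]
finger_gap: 0.0849
time: 10.8
tcp_pos: [0.4934, 0.273, 0.1526]
ee_rot: [0.708, 0.019, 0.705, -0.018]
force: [1.0, 0.4, -0.4]
finger_gap: 0.0854
t 10.80 tcp [0.4934 0.273  0.1526] jaw -2.98 down [ 0.004   0.0022 -1.    ] q6 2.13 gap 0.0854 F [ 1.   0.4 -0.4]
turn -1.467 rad | shift now-axes [ 0.0015 -0.5346  0.053 ] | after-turn axes [ 0.0015 -0.1079 -0.5263]
```

View pics/t1.png

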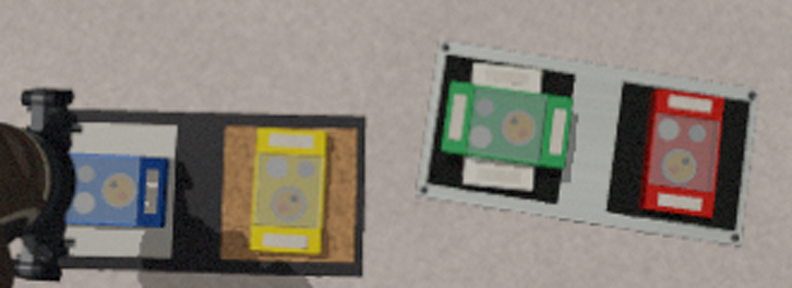

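```bash
python3 -m crank '[[0,-0.03,0.003,-0.1],[0,-0.08,0.008,-0.25],[0,-0.13,0.013,-0.42],[0,-0.18,0.018,-0.58],[0,-0.23,0.023,-0.75]]';  python3 go.py 0.5186 -0.2636 0.12 -98.9
```

```text
time: 11.48
tcp_pos: [0.5027, 0.04, 0.148]
ee_rot: [0.663, -0.244, 0.664, 0.244]
force: [0.6, 0.8, 0.8]
finger_gap: 0.0856
t 11.47 tcp [0.5027 0.04   0.148 ] jaw 40.33 down [-1.7e-03 -2.0e-04 -1.0e+00] q6 0.95 gap 0.0856 F [0.6 0.8 0.8]
turn -0.712 rad | shift now-axes [ 0.028  -0.2418 -0.1843] | after-turn axes [ 0.028  -0.0628 -0.2975]
```

```bash
python3 -m crank '[[0,-0.04,-0.03,-0.16],[0,-0.08,-0.06,-0.32],[0,-0.12,-0.092,-0.48],[0,-0.16,-0.122,-0.62],[0,-0.2,-0.152,-0.712]]';python3 -m crank '[[0,-0.005,-0.025,0],[0,-0.01,-0.045,0],[0,-0.01,-0.045,0],[0,-0.01,-0.045,0]]';  python3 go.py 0.5186 -0.2636 0.018 -98.9;python3 - <<'E'
from h import *
im=np.load("top1.npy")
x0,y0,s=160,190,2.4
print("red",labels("top",im,(x0+691/s,y0+103/s),(x0+680/s,y0+203/s),.032))
print("yel",labels("top",im,(x0+293/s,y0+138/s),(x0+285/s,y0+241/s),.032))
E
```

```text
time: 12.1
tcp_pos: [0.5148, -0.2109, 0.1479]
ee_rot: [0.538, -0.459, 0.538, 0.46]
force: [0.3, 0.2, -0.4]
finger_gap: 0.0855
time: 12.6
tcp_pos: [0.518, -0.2546, 0.1489]
ee_rot: [0.538, -0.458, 0.538, 0.459]
force: [-0.1, -0.5, 0.4]
finger_gap: 0.0851
t 12.60 tcp [ 0.518  -0.2546  0.1489] jaw 80.82 down [-7.e-04  7.e-04 -1.e+00] q6 -0.30 gap 0.0851 F [-0.1 -0.5  0.4]
turn -0.005 rad | shift now-axes [ 0.1309 -0.0022 -0.0089] | after-turn axes [ 0.1309 -0.0021 -0.0089]
red (array([ 0.51858198, -0.26358533]), np.float64(-8.74001882718899), np.float64(0.09119125187674502), [1280, 1313])
yel (array([0.48970934, 0.10106442]), np.float64(-3.925596083066501), np.float64(0.0909836460737265), [1295, 1322])
```

```bash
python3 -m crank '[[0.02,-0.001,-0.006,0],[0.06,-0.002,-0.009,0],[0.1,-0.002,-0.009,0],[0.125,-0.002,-0.009,0],[0.131,-0.002,-0.009,0]]'; python3 -m crank '[[0,0,0,0],[0,0,0,0]]';  python3 go.py 0.5186 -0.2636 0.0165 -98.9
```

```text
time: 13.22
tcp_pos: [0.5176, -0.2629, 0.0167]
ee_rot: [0.538, -0.458, 0.539, 0.46]
force: [0.6, -0.1, -0.0]
finger_gap: 0.0852
time: 13.48
tcp_pos: [0.5196, -0.2647, 0.0198]
ee_rot: [0.539, -0.459, 0.538, 0.458]
force: [0.4, -1.6, 0.6]
finger_gap: 0.0854
t 13.47 tcp [ 0.5196 -0.2647  0.0198] jaw 80.81 down [ 0.0021 -0.0011 -1.    ] q6 -0.31 gap 0.0854 F [ 0.4 -1.6  0.6]
turn -0.005 rad | shift now-axes [0.0033 0.0012 0.001 ] | after-turn axes [0.0033 0.0012 0.001 ]
```

```bash
python3 -m crank '[[0.002,0.001,0.001,0],[0.002,0.001,0.001,0]]'; python3 -m crank '[[0,0,0,0],[0,0,0,0],[0,0,0,0],[0,0,0,0],[0,0,0,0]]' 0 50; python3 go.py; python3 -m crank '[[-0.002,0,0,0],[-0.006,0,0,0],[-0.015,0,0,0],[-0.03,0,0,0],[-0.05,0,0,0]]';python3 -m crank '[[-0.04,0,0,0],[-0.08,0,0,0],[-0.115,0,0,0],[-0.13,0,0,0],[-0.13,0,0,0]]'; python3 go.py 0.4927 0.2721 0.18 -93
```

```text
time: 13.72
tcp_pos: [0.5179, -0.2635, 0.0167]
ee_rot: [0.539, -0.458, 0.538, 0.458]
force: [-0.3, 0.2, -0.1]
finger_gap: 0.0851
time: 14.35
tcp_pos: [0.5181, -0.2636, 0.0168]
ee_rot: [0.539, -0.458, 0.538, 0.458]
force: [-1.1, 0.9, 6.0]
finger_gap: 0.063
t 14.35 tcp [ 0.5181 -0.2636  0.0168] jaw 80.78 down [ 6.e-04 -3.e-04 -1.e+00] q6 -0.31 gap 0.0630 F [-1.1  0.9  6. ]
time: 14.98
tcp_pos: [0.5178, -0.2634, 0.0674]
ee_rot: [0.539, -0.458, 0.539, 0.458]
force: [-0.7, -0.4, -1.7]
finger_gap: 0.0632
time: 15.6
tcp_pos: [0.5183, -0.2636, 0.1973]
ee_rot: [0.539, -0.459, 0.538, 0.458]
force: [0.1, 0.4, -1.3]
finger_gap: 0.063
t 15.60 tcp [ 0.5183 -0.2636  0.1973] jaw 80.79 down [ 1.8e-03 -9.0e-04 -1.0e+00] q6 -0.31 gap 0.0630 F [ 0.1  0.4 -1.3]
turn -0.108 rad | shift now-axes [0.0167 0.1111 0.5248] | after-turn axes [0.0167 0.0536 0.5337]
```

```bash
python3 -m crank '[[0,0.004,0.02,-0.02],[0,0.012,0.06,-0.05],[0,0.023,0.11,-0.08],[0,0.035,0.165,-0.1],[0,0.047,0.22,-0.108]]';python3 go.py 0.4927 0.2721 0.15 -93
```

```text
time: 16.23
tcp_pos: [0.5051, -0.0362, 0.1946]
ee_rot: [0.512, -0.486, 0.513, 0.488]
force: [1.1, -0.6, -1.5]
finger_gap: 0.0629
t 16.23 tcp [ 0.5051 -0.0362  0.1946] jaw 87.03 down [-2.7e-03  6.0e-04 -1.0e+00] q6 -0.02 gap 0.0629 F [ 1.1 -0.6 -1.5]
turn 0.001 rad | shift now-axes [0.0448 0.0282 0.3072] | after-turn axes [0.0448 0.0284 0.3072]
```

```bash
python3 -m crank '[[0,0.005,0.05,0],[0,0.01,0.1,0],[0,0.014,0.15,0],[0,0.018,0.2,0],[0.005,0.022,0.24,0]]'; python3 -m crank '[[0.015,0.003,0.03,0],[0.03,0.005,0.05,0],[0.04,0.006,0.062,0],[0.04,0.006,0.062,0],[0.04,0.006,0.062,0]]';python3 -m crank '[[0,0,0,0],[0,0,0,0]]'; python3 go.py 0.4927 0.2721 0.047 -93
```

```text
time: 16.85
tcp_pos: [0.4957, 0.2045, 0.1898]
ee_rot: [0.512, -0.487, 0.513, 0.488]
force: [-0.1, -0.1, -1.0]
finger_gap: 0.0627
time: 17.48
tcp_pos: [0.4948, 0.2636, 0.1516]
ee_rot: [0.513, -0.487, 0.513, 0.486]
force: [-0.2, 0.2, -0.8]
finger_gap: 0.0624
time: 17.73
tcp_pos: [0.495, 0.2639, 0.1519]
ee_rot: [0.514, -0.486, 0.513, 0.486]
force: [-0.2, 0.2, -1.0]
finger_gap: 0.0629
t 17.73 tcp [0.495  0.2639 0.1519] jaw 86.92 down [ 8.e-04  4.e-04 -1.e+00] q6 0.54 gap 0.0629 F [-0.2  0.2 -1. ]
turn -0.001 rad | shift now-axes [0.1049 0.0028 0.0081] | after-turn axes [0.1049 0.0028 0.0081]
```

```bash
python3 -m crank '[[0.01,0.002,0.004,0],[0.035,0.003,0.008,0],[0.065,0.003,0.008,0],[0.09,0.003,0.008,0],[0.1,0.003,0.008,0]]'; python3 -m crank '[[0.003,0,0,0],[0.005,0,0,0],[0.005,0,0,0]]'; python3 -m crank '[[0.0015,0,0,0],[0.0015,0,0,0]]'; python3 go.py 0.4927 0.2721 0.0415 -93
```

```text
time: 18.35
tcp_pos: [0.4909, 0.272, 0.0492]
ee_rot: [0.512, -0.486, 0.514, 0.487]
force: [0.4, -0.5, -1.5]
finger_gap: 0.0624
time: 18.73
tcp_pos: [0.4925, 0.2727, 0.047]
ee_rot: [0.513, -0.487, 0.513, 0.487]
force: [-1.3, -0.2, -1.9]
finger_gap: 0.0629
time: 18.98
tcp_pos: [0.4922, 0.2725, 0.045]
ee_rot: [0.513, -0.487, 0.513, 0.487]
force: [0.2, 0.7, -1.7]
finger_gap: 0.0627
t 18.98 tcp [0.4922 0.2725 0.045 ] jaw 86.98 down [ 3.e-04  2.e-04 -1.e+00] q6 0.56 gap 0.0627 F [ 0.2  0.7 -1.7]
turn -0.000 rad | shift now-axes [ 0.0035 -0.0006 -0.0004] | after-turn axes [ 0.0035 -0.0006 -0.0004]
```

```bash
python3 -m crank '[[0.001,0,0,0],[0.002,0,0,0],[0.002,0,0,0]]'; python3 -m crank '[[0.0005,0,0,0],[0.001,0,0,0],[0.001,0,0,0]]'; python3 -m crank '[[0.0005,0,0,0],[0.0008,0,0,0],[0.0008,0,0,0]]'; python3 go.py
```

```text
time: 19.35
tcp_pos: [0.492, 0.2724, 0.0426]
ee_rot: [0.513, -0.487, 0.513, 0.487]
force: [0.1, -0.0, -1.8]
finger_gap: 0.0627
time: 19.73
tcp_pos: [0.4921, 0.2725, 0.0418]
ee_rot: [0.513, -0.487, 0.513, 0.487]
force: [0.4, -0.0, -1.9]
finger_gap: 0.0629
time: 20.1
tcp_pos: [0.4921, 0.2725, 0.0418]
ee_rot: [0.513, -0.487, 0.513, 0.487]
force: [-3.1, -0.7, 5.6]
finger_gap: 0.0629
t 20.10 tcp [0.4921 0.2725 0.0418] jaw 86.98 down [ 5.e-04  2.e-04 -1.e+00] q6 0.56 gap 0.0629 F [-3.1 -0.7  5.6]
```

```bash
python3 -m crank '[[0,0,0,0],[0,0,0,0],[0,0,0,0]]' 1; python3 -m crank '[[-0.01,0,0,0],[-0.03,0,0,0],[-0.06,0,0,0],[-0.08,0,0,0],[-0.085,0,0,0]]';  python3 go.py 0.4897 0.1010 0.12 -93.85
```

```text
time: 20.48
tcp_pos: [0.4921, 0.2725, 0.0409]
ee_rot: [0.513, -0.487, 0.513, 0.487]
force: [0.2, -0.0, -0.5]
finger_gap: 0.0853
time: 21.1
tcp_pos: [0.4929, 0.273, 0.128]
ee_rot: [0.514, -0.487, 0.512, 0.486]
force: [0.7, 0.8, -0.5]
finger_gap: 0.0855
t 21.10 tcp [0.4929 0.273  0.128 ] jaw 86.98 down [ 0.0028  0.0015 -1.    ] q6 0.56 gap 0.0855 F [ 0.7  0.8 -0.5]
turn 0.014 rad | shift now-axes [ 0.0078 -0.0058 -0.1719] | after-turn axes [ 0.0078 -0.0083 -0.1718]
```

```bash
python3 -m crank '[[0,-0.001,-0.03,0.005],[0,-0.003,-0.08,0.014],[0,-0.005,-0.13,0.014],[0,-0.006,-0.165,0.014],[0,-0.006,-0.172,0.014]]'; python3 -m crank '[[0,0,0,0],[0,0,0,0]]';  python3 go.py 0.4897 0.1010 0.0165 -93.85
```

```text
time: 21.72
tcp_pos: [0.4885, 0.0987, 0.1256]
ee_rot: [0.517, -0.482, 0.517, 0.482]
force: [-0.1, -0.2, 0.2]
finger_gap: 0.0853
time: 21.98
tcp_pos: [0.489, 0.1013, 0.1258]
ee_rot: [0.516, -0.483, 0.516, 0.483]
force: [0.6, -0.7, 0.0]
finger_gap: 0.085
t 21.98 tcp [0.489  0.1013 0.1258] jaw 86.24 down [-2.e-04  3.e-04 -1.e+00] q6 0.27 gap 0.0850 F [ 0.6 -0.7  0. ]
turn 0.002 rad | shift now-axes [ 0.1093 -0.0007 -0.0003] | after-turn axes [ 0.1093 -0.0007 -0.0003]
```

```bash
python3 - <<'E'
from h import *
im=read_camera("top"); np.save("top2.npy",im); cv2.imwrite("pics/t2.png",cv2.resize(im[190:310,160:490,::-1],None,fx=2.4,fy=2.4,interpolation=2))
E
```

```text
(no output)
```

View pics/t2.png

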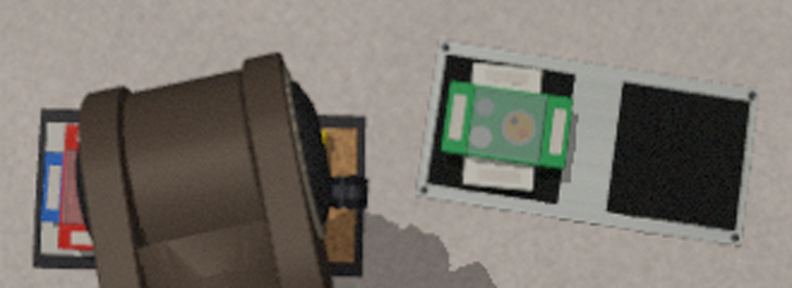

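```bash
python3 - <<'E'
from h import *
im=np.load("top2.npy"); v=cv2.cvtColor(up(im),cv2.COLOR_RGB2HSV)[...,2]
for t in(70,85,100): print(quad("top",comp(v<t,(443,255)),.007))
E
python3 -m crank '[[0.02,0,0,0.002],[0.05,0,0,0.002],[0.08,0,0,0.002],[0.1,0,0,0.002],[0.108,0,0,0.002]]'; python3 -m crank '[[0,0,0,0],[0,0,0,0]]';  python3 go.py 0.4897 0.101 0.0165 -93.85
```

```text
(array([ 516.1, -264. ]), array([123. , 123.1]), 80.41)
(array([ 516.2, -264. ]), array([123.6, 123.9]), 80.58)
(array([ 516.2, -264.1]), array([124.3, 124.6]), 80.48)
time: 22.65
tcp_pos: [0.4882, 0.1011, 0.0167]
ee_rot: [0.516, -0.482, 0.517, 0.483]
force: [-0.7, 0.4, -0.4]
finger_gap: 0.0857
time: 22.9
tcp_pos: [0.4897, 0.1008, 0.0189]
ee_rot: [0.517, -0.483, 0.516, 0.482]
force: [-0.3, 1.0, -0.1]
finger_gap: 0.0851
t 22.90 tcp [0.4897 0.1008 0.0189] jaw 86.08 down [ 1.4e-03  3.0e-04 -1.0e+00] q6 0.27 gap 0.0851 F [-0.3  1.  -0.1]
turn -0.001 rad | shift now-axes [0.0024 0.     0.0002] | after-turn axes [0.0024 0.     0.0002]
```

```bash
python3 -m crank '[[0.0015,0,0,0],[0.0015,0,0,0]]'; python3 -m crank '[[0,0,0,0],[0,0,0,0],[0,0,0,0],[0,0,0,0],[0,0,0,0]]' 0 50; python3 go.py; python3 -m crank '[[-0.002,0,0,0],[-0.006,0,0,0],[-0.015,0,0,0],[-0.03,0,0,0],[-0.05,0,0,0]]';python3 -m crank '[[-0.04,0,0,0],[-0.08,0,0,0],[-0.115,0,0,0],[-0.13,0,0,0],[-0.13,0,0,0]]'; python3 go.py 0.5162 -0.2642 0.18 -99.5
```

```text
time: 23.15
tcp_pos: [0.4892, 0.1004, 0.0168]
ee_rot: [0.517, -0.483, 0.517, 0.482]
force: [0.7, 0.5, 0.7]
finger_gap: 0.0856
time: 23.78
tcp_pos: [0.4893, 0.1005, 0.017]
ee_rot: [0.517, -0.483, 0.517, 0.482]
force: [-1.1, -0.4, 5.8]
finger_gap: 0.0627
t 23.77 tcp [0.4893 0.1005 0.017 ] jaw 86.05 down [ 8.e-04  3.e-04 -1.e+00] q6 0.27 gap 0.0627 F [-1.1 -0.4  5.8]
time: 24.4
tcp_pos: [0.4889, 0.1004, 0.0676]
ee_rot: [0.517, -0.482, 0.517, 0.483]
force: [-0.1, 0.1, -1.4]
finger_gap: 0.0628
time: 25.02
tcp_pos: [0.4895, 0.1005, 0.1974]
ee_rot: [0.518, -0.483, 0.516, 0.482]
force: [-0.4, 0.2, -1.4]
finger_gap: 0.0629
t 25.02 tcp [0.4895 0.1005 0.1974] jaw 86.06 down [ 2.e-03  4.e-04 -1.e+00] q6 0.27 gap 0.0629 F [-0.4  0.2 -1.4]
turn 0.097 rad | shift now-axes [ 0.0173 -0.0517 -0.362 ] | after-turn axes [ 0.0173 -0.0865 -0.3553]
```

```bash
python3 -m crank '[[0,-0.003,-0.02,0.02],[0,-0.009,-0.065,0.05],[0,-0.017,-0.12,0.08],[0,-0.026,-0.18,0.097],[0,-0.034,-0.235,0.097]]';python3 -m crank '[[0,-0.012,-0.045,0],[0,-0.022,-0.085,0],[0,-0.03,-0.11,0],[0,-0.032,-0.12,0],[0,-0.032,-0.122,0]]';python3 -m crank '[[0,0,0,0],[0,0,0,0]]';python3 go.py 0.5159 -0.2642 0.023 -99.5
```

```text
time: 25.65
tcp_pos: [0.5059, -0.1381, 0.1945]
ee_rot: [0.539, -0.456, 0.54, 0.458]
force: [0.4, 0.4, -0.7]
finger_gap: 0.0629
time: 26.28
tcp_pos: [0.5176, -0.2618, 0.1953]
ee_rot: [0.54, -0.456, 0.54, 0.458]
force: [-0.8, -1.1, -2.0]
finger_gap: 0.0626
time: 26.52
tcp_pos: [0.5182, -0.261, 0.1966]
ee_rot: [0.539, -0.457, 0.539, 0.457]
force: [0.1, -0.1, -1.1]
finger_gap: 0.0626
t 26.52 tcp [ 0.5182 -0.261   0.1966] jaw 80.57 down [ 2.e-04  1.e-04 -1.e+00] q6 -0.30 gap 0.0626 F [ 0.1 -0.1 -1.1]
turn 0.001 rad | shift now-axes [ 0.1736  0.0018 -0.0035] | after-turn axes [ 0.1736  0.0018 -0.0035]
```

```bash
python3 -m crank '[[0.02,0.001,-0.002,0],[0.065,0.002,-0.0035,0],[0.11,0.002,-0.0035,0],[0.145,0.002,-0.0035,0],[0.165,0.002,-0.0035,0]]'; python3 -m crank '[[0.004,0,0,0],[0.007,0,0,0],[0.007,0,0,0],[0.007,0,0,0]]'; python3 go.py 0.5159 -0.2642 0.0175 -99.5
```

```text
time: 27.15
tcp_pos: [0.5147, -0.2638, 0.0296]
ee_rot: [0.539, -0.456, 0.54, 0.458]
force: [0.3, -0.3, -1.3]
finger_gap: 0.0631
time: 27.65
tcp_pos: [0.5162, -0.2654, 0.0255]
ee_rot: [0.54, -0.457, 0.539, 0.456]
force: [-0.1, 0.4, -2.0]
finger_gap: 0.0624
t 27.65 tcp [ 0.5162 -0.2654  0.0255] jaw 80.50 down [ 1.4e-03 -8.0e-04 -1.0e+00] q6 -0.31 gap 0.0624 F [-0.1  0.4 -2. ]
turn 0.000 rad | shift now-axes [0.008  0.0005 0.0011] | after-turn axes [0.008  0.0005 0.0011]
```

```bash
python3 -m crank '[[0.003,0,0.0005,0],[0.006,0,0.0005,0],[0.006,0,0.0005,0],[0.006,0,0.0005,0]]';python3 go.py 0.5159 -0.2642 0.0175 -99.5; python3 -m crank '[[0.0005,0,0,0],[0.001,0,0,0],[0.001,0,0,0]]'; python3 -m crank '[[0.0005,0,0,0],[0.001,0,0,0],[0.001,0,0,0]]'; python3 go.py 0.5159 -0.2642 0.0175 -99.5
```

```text
time: 28.15
tcp_pos: [0.5157, -0.2646, 0.0184]
ee_rot: [0.54, -0.457, 0.54, 0.457]
force: [-0.5, 0.3, -1.6]
finger_gap: 0.0631
t 28.15 tcp [ 0.5157 -0.2646  0.0184] jaw 80.50 down [-1.e-04  1.e-04 -1.e+00] q6 -0.31 gap 0.0631 F [-0.5  0.3 -1.6]
turn -0.000 rad | shift now-axes [ 0.0009 -0.0002  0.0005] | after-turn axes [ 0.0009 -0.0002  0.0005]
time: 28.52
tcp_pos: [0.5157, -0.2646, 0.0174]
ee_rot: [0.54, -0.457, 0.54, 0.457]
force: [-0.4, -0.4, -1.5]
finger_gap: 0.0633
time: 28.9
tcp_pos: [0.5158, -0.2646, 0.017]
ee_rot: [0.54, -0.457, 0.54, 0.457]
force: [-2.5, 1.5, 5.0]
finger_gap: 0.063
t 28.90 tcp [ 0.5158 -0.2646  0.017 ] jaw 80.50 down [ 4.e-04 -1.e-04 -1.e+00] q6 -0.31 gap 0.0630 F [-2.5  1.5  5. ]
turn 0.000 rad | shift now-axes [-0.0005 -0.0001  0.0005] | after-turn axes [-0.0005 -0.0001  0.0005]
```

```bash
python3 -m crank '[[0,0,0,0],[0,0,0,0],[0,0,0,0]]' 1; python3 -m crank '[[-0.01,0,0,0],[-0.04,0,0,0],[-0.08,0,0,0],[-0.11,0,0,0],[-0.12,0,0,0]]';  python3 go.py 0.4921 0.2725 0.13 86.98
```

```text
time: 29.28
tcp_pos: [0.5157, -0.2646, 0.0163]
ee_rot: [0.54, -0.457, 0.54, 0.457]
force: [0.3, -0.2, -0.1]
finger_gap: 0.0851
time: 29.9
tcp_pos: [0.5167, -0.2652, 0.1392]
ee_rot: [0.54, -0.458, 0.539, 0.456]
force: [0.6, -1.0, -0.5]
finger_gap: 0.0858
t 29.90 tcp [ 0.5167 -0.2652  0.1392] jaw 80.50 down [ 0.0036 -0.0018 -1.    ] q6 -0.31 gap 0.0858 F [ 0.6 -1.  -0.5]
turn -0.113 rad | shift now-axes [0.0081 0.1131 0.5262] | after-turn axes [0.0081 0.053  0.5356]
```

```bash
python3 -m crank '[[0,0.005,0.03,-0.02],[0,0.016,0.08,-0.06],[0,0.028,0.13,-0.1],[0,0.038,0.18,-0.113],[0,0.05,0.23,-0.113]]'; python3 go.py 0.4921 0.2725 0.13 86.98;python3 - <<'E'
from h import *
im=read_camera("top"); np.save("top3.npy",im); cv2.imwrite("pics/t3.png",cv2.resize(im[190:310,160:490,::-1],None,fx=2.4,fy=2.4,interpolation=2))
E
```

```text
time: 30.52
tcp_pos: [0.5037, -0.028, 0.1357]
ee_rot: [0.513, -0.486, 0.513, 0.487]
force: [0.4, 1.2, -0.1]
finger_gap: 0.0852
t 30.52 tcp [ 0.5037 -0.028   0.1357] jaw 86.96 down [-9.e-04  1.e-04 -1.e+00] q6 -0.00 gap 0.0852 F [ 0.4  1.2 -0.1]
turn -0.000 rad | shift now-axes [0.0058 0.0275 0.2994] | after-turn axes [0.0058 0.0274 0.2994]
```

View pics/t3.png

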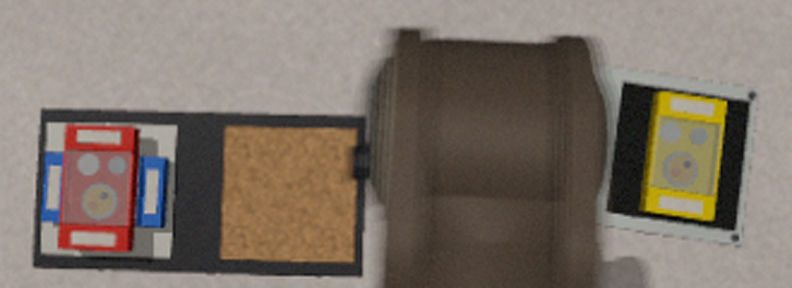

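Yellow sits on the queue pad and red crosswise on blue. The cork pad is now fully visible, so I measure all of them.

```bash
python3 - <<'E'
from h import *
im=np.load("top3.npy"); H=cv2.cvtColor(up(im),cv2.COLOR_RGB2HSV); v=H[...,2]
f=lambda x,y:(160+x/2.4,190+y/2.4)
for a in(70,90): print("cork",quad("top",comp((H[...,1]>a)&(v>70),f(300,230)),.007))
print("yel",labels("top",im,f(697,106),f(684,206),.032))
print("red",labels("top",im,f(99,136),f(92,238),.057))
print("blue",labels("top",im,f(151,188),f(55,187),.032))
k=comp(v<75,f(630,150)); print("qpad",quad("top",k,.007))
E
python3 -m crank '[[0,0.005,0.05,0],[0,0.01,0.1,0],[0,0.014,0.15,0],[0,0.018,0.2,0],[0.005,0.022,0.24,0]]'; python3 -m crank '[[0.005,0.003,0.03,0],[0.01,0.005,0.05,0],[0.01,0.005,0.059,0],[0.01,0.005,0.059,0],[0.01,0.005,0.059,0]]';python3 -m crank '[[0,0,0,0]]'; python3 go.py 0.4921 0.2725 0.0425 86.98
```

```text
cork (array([487.2, 102.4]), array([127.1, 126.5]), 88.04)
cork (array([487.1, 102.1]), array([126.5, 125.8]), 88.1)
yel (array([ 0.51574372, -0.26530369]), np.float64(-9.458187634213182), np.float64(0.09111815492970937), [1211, 1262])
red (array([0.493576  , 0.27250515]), np.float64(-2.4646629411638483), np.float64(0.09109146316138189), [1402, 1365])
blue (array([0.49215805, 0.27182092]), np.float64(-92.8075992968402), np.float64(0.09050151765780261), [1472, 1589])
qpad (array([ 516. , -263.7]), array([123.7, 123.2]), 80.31)
time: 31.2
tcp_pos: [0.4947, 0.2131, 0.131]
ee_rot: [0.513, -0.487, 0.513, 0.487]
force: [-0.0, 0.1, -0.8]
finger_gap: 0.0854
time: 31.82
tcp_pos: [0.4934, 0.2697, 0.1217]
ee_rot: [0.513, -0.486, 0.513, 0.486]
force: [0.1, -0.5, -0.7]
finger_gap: 0.0855
time: 31.95
tcp_pos: [0.4934, 0.2697, 0.1218]
ee_rot: [0.513, -0.486, 0.513, 0.486]
force: [0.7, 0.3, 0.2]
finger_gap: 0.0853
t 31.95 tcp [0.4934 0.2697 0.1218] jaw 86.91 down [ 4.e-04  1.e-04 -1.e+00] q6 0.55 gap 0.0853 F [0.7 0.3 0.2]
turn -0.001 rad | shift now-axes [0.0793 0.0015 0.0027] | after-turn axes [0.0793 0.0015 0.0027]
```

```bash
python3 -m crank '[[0.015,0.001,0.002,0],[0.04,0.001,0.003,0],[0.06,0.001,0.003,0],[0.074,0.001,0.003,0],[0.078,0.001,0.003,0]]'; python3 -m crank '[[0,0,0,0],[0,0,0,0]]';  python3 go.py 0.4921 0.2725 0.0418 86.98
```

```text
time: 32.58
tcp_pos: [0.4917, 0.2731, 0.0422]
ee_rot: [0.512, -0.486, 0.514, 0.487]
force: [0.1, 0.2, 0.4]
finger_gap: 0.0855
time: 32.83
tcp_pos: [0.4928, 0.2738, 0.0443]
ee_rot: [0.513, -0.487, 0.513, 0.487]
force: [-0.5, 0.3, 0.1]
finger_gap: 0.0855
t 32.83 tcp [0.4928 0.2738 0.0443] jaw 86.98 down [ 1.1e-03  6.0e-04 -1.0e+00] q6 0.56 gap 0.0855 F [-0.5  0.3  0.1]
turn -0.000 rad | shift now-axes [ 0.0025  0.0007 -0.0013] | after-turn axes [ 0.0025  0.0007 -0.0013]
```

```bash
python3 -m crank '[[0.0015,0,-0.001,0],[0.0015,0,-0.001,0]]'; python3 -m crank '[[0,0,0,0],[0,0,0,0],[0,0,0,0],[0,0,0,0],[0,0,0,0]]' 0 50; python3 go.py; python3 -m crank '[[-0.002,0,0,0],[-0.006,0,0,0],[-0.015,0,0,0],[-0.03,0,0,0],[-0.05,0,0,0]]';python3 -m crank '[[-0.02,0,0,0],[-0.04,0,0,0],[-0.05,0,0,0],[-0.05,0,0,0]]'; python3 go.py 0.4859 0.1020 0.12 -92.5
```

```text
time: 33.08
tcp_pos: [0.4924, 0.2725, 0.0422]
ee_rot: [0.513, -0.487, 0.513, 0.487]
force: [-0.8, 0.2, 0.2]
finger_gap: 0.085
time: 33.7
tcp_pos: [0.4925, 0.2726, 0.0424]
ee_rot: [0.513, -0.487, 0.513, 0.487]
force: [-0.6, -0.2, 4.7]
finger_gap: 0.0624
t 33.70 tcp [0.4925 0.2726 0.0424] jaw 86.97 down [ 7.e-04  3.e-04 -1.e+00] q6 0.56 gap 0.0624 F [-0.6 -0.2  4.7]
time: 34.33
tcp_pos: [0.4922, 0.2725, 0.093]
ee_rot: [0.513, -0.487, 0.513, 0.487]
force: [0.6, 0.0, -2.2]
finger_gap: 0.0626
time: 34.83
tcp_pos: [0.4928, 0.2728, 0.1431]
ee_rot: [0.514, -0.487, 0.512, 0.486]
force: [-0.8, 0.7, -2.0]
finger_gap: 0.0629
t 34.83 tcp [0.4928 0.2728 0.1431] jaw 86.98 down [ 1.6e-03  9.0e-04 -1.0e+00] q6 0.56 gap 0.0629 F [-0.8  0.7 -2. ]
turn -0.009 rad | shift now-axes [ 0.0229 -0.0021 -0.171 ] | after-turn axes [ 0.0229 -0.0006 -0.171 ]
```

```bash
python3 -m crank '[[0,0,-0.02,0],[0,0,-0.06,-0.009],[0,0,-0.11,-0.009],[0,0,-0.15,-0.009],[0.005,-0.001,-0.171,-0.009]]'; python3 -m crank '[[0.01,0,0,0],[0.01,0,0,0],[0.01,0,0,0]]';  python3 go.py 0.4859 0.1020 0.022 -92.5
```

```text
time: 35.45
tcp_pos: [0.4832, 0.0989, 0.1364]
ee_rot: [0.511, -0.488, 0.512, 0.488]
force: [0.4, 0.2, -1.8]
finger_gap: 0.0624
time: 35.83
tcp_pos: [0.4841, 0.1022, 0.1267]
ee_rot: [0.51, -0.489, 0.511, 0.489]
force: [0.0, -0.1, -0.8]
finger_gap: 0.0628
t 35.83 tcp [0.4841 0.1022 0.1267] jaw 87.54 down [-6.e-04 -0.e+00 -1.e+00] q6 0.25 gap 0.0628 F [ 0.  -0.1 -0.8]
turn 0.001 rad | shift now-axes [ 0.1047 -0.0019 -0.0002] | after-turn axes [ 0.1047 -0.0019 -0.0002]
```

```bash
python3 -m crank '[[0.015,-0.001,0,0],[0.045,-0.002,0,0],[0.075,-0.002,0,0],[0.095,-0.002,0,0],[0.102,-0.002,0,0]]'; python3 -m crank '[[0.002,0,0,0],[0.003,0,0,0],[0.003,0,0,0]]'; python3 go.py 0.4859 0.1020 0.0175 -92.5
```

```text
time: 36.45
tcp_pos: [0.485, 0.1018, 0.023]
ee_rot: [0.51, -0.489, 0.512, 0.49]
force: [-1.3, 0.2, -1.2]
finger_gap: 0.0627
time: 36.83
tcp_pos: [0.4868, 0.1018, 0.0227]
ee_rot: [0.511, -0.489, 0.51, 0.489]
force: [0.0, 0.3, -1.5]
finger_gap: 0.063
t 36.83 tcp [0.4868 0.1018 0.0227] jaw 87.49 down [ 1.2e-03  3.0e-04 -1.0e+00] q6 0.25 gap 0.0630 F [ 0.   0.3 -1.5]
turn -0.000 rad | shift now-axes [0.0052 0.0009 0.0002] | after-turn axes [0.0052 0.0009 0.0002]
```

```bash
python3 -m crank '[[0.002,0.0005,0,0],[0.003,0.0005,0,0],[0.003,0.0005,0,0],[0.003,0.0005,0,0]]';python3 -m crank '[[0.0005,0,0,0],[0.001,0,0,0],[0.001,0,0,0]]'; python3 -m crank '[[0.0005,0,0,0],[0.001,0,0,0],[0.001,0,0,0]]'; python3 go.py 0.4859 0.1020 0.0175 -92.5
```

```text
time: 37.33
tcp_pos: [0.4858, 0.1016, 0.019]
ee_rot: [0.511, -0.489, 0.511, 0.489]
force: [0.1, 0.4, -1.2]
finger_gap: 0.0628
time: 37.7
tcp_pos: [0.4857, 0.1017, 0.0179]
ee_rot: [0.511, -0.489, 0.511, 0.489]
force: [-0.4, -0.2, -2.0]
finger_gap: 0.0627
time: 38.08
tcp_pos: [0.4858, 0.1017, 0.0174]
ee_rot: [0.511, -0.489, 0.511, 0.489]
force: [-2.3, -0.3, 5.6]
finger_gap: 0.0628
t 38.08 tcp [0.4858 0.1017 0.0174] jaw 87.49 down [ 3.e-04  1.e-04 -1.e+00] q6 0.25 gap 0.0628 F [-2.3 -0.3  5.6]
turn -0.000 rad | shift now-axes [-0.0001 -0.0001  0.0003] | after-turn axes [-0.0001 -0.0001  0.0003]
```

```bash
python3 -m crank '[[0,0,0,0],[0,0,0,0],[0,0,0,0]]' 1; python3 -m crank '[[-0.01,0,0,0],[-0.04,0,0,0],[-0.075,0,0,0],[-0.1,0,0,0],[-0.105,0,0,0]]';  python3 go.py 0.4922 0.2722 0.12 -2.5
```

```text
time: 38.45
tcp_pos: [0.4858, 0.1017, 0.0169]
ee_rot: [0.511, -0.489, 0.511, 0.489]
force: [0.7, -0.8, 0.2]
finger_gap: 0.0853
time: 39.08
tcp_pos: [0.487, 0.1019, 0.1243]
ee_rot: [0.512, -0.49, 0.51, 0.488]
force: [0.1, -0.7, 0.0]
finger_gap: 0.0853
t 39.08 tcp [0.487  0.1019 0.1243] jaw 87.49 down [ 3.8e-03  8.0e-04 -1.0e+00] q6 0.25 gap 0.0853 F [ 0.1 -0.7  0. ]
turn 1.571 rad | shift now-axes [0.0044 0.0023 0.1704] | after-turn axes [ 0.0044  0.1704 -0.0022]
```

```bash
python3 -m crank '[[0,0,0.01,0.1],[0,0,0.03,0.25],[0,0.001,0.05,0.42],[0,0.001,0.075,0.6],[0,0.001,0.1,0.77]]';  python3 go.py 0.4922 0.2722 0.12 -2.5
```

```text
time: 39.7
tcp_pos: [0.4886, 0.2021, 0.121]
ee_rot: [0.657, -0.259, 0.658, 0.259]
force: [0.5, -0.0, 0.7]
finger_gap: 0.0853
t 39.70 tcp [0.4886 0.2021 0.121 ] jaw 43.04 down [-1.3e-03 -6.0e-04 -1.0e+00] q6 1.21 gap 0.0853 F [ 0.5 -0.   0.7]
turn 0.795 rad | shift now-axes [0.001  0.0488 0.0504] | after-turn axes [0.001  0.0702 0.0005]
```

```bash
python3 -m crank '[[0,0.012,0.013,0.17],[0,0.024,0.026,0.34],[0,0.036,0.038,0.51],[0,0.046,0.048,0.68],[0,0.048,0.05,0.795]]'; python3 -m crank '[[0,0,0,0],[0,0,0,0]]'; python3 go.py 0.4922 0.2722 0.0168 -2.8; python3 - <<'E'
from h import *
im=read_camera("top"); np.save("top4.npy",im)
f=lambda x,y:(160+x/2.4,190+y/2.4)
H=cv2.cvtColor(up(im),cv2.COLOR_RGB2HSV)
k=comp((H[...,1]>70)&(H[...,2]>70),f(235,190)); print(quad("top",k,.007))
cv2.imwrite("pics/t4.png",cv2.resize(im[190:310,160:490,::-1],None,fx=2.4,fy=2.4,interpolation=2))
E
```

```text
time: 40.33
tcp_pos: [0.492, 0.2715, 0.1208]
ee_rot: [0.706, 0.014, 0.707, -0.015]
force: [-0.2, 0.8, 0.0]
finger_gap: 0.0854
time: 40.58
tcp_pos: [0.4922, 0.2705, 0.1214]
ee_rot: [0.707, 0.013, 0.707, -0.013]
force: [-0.3, -0.7, 0.2]
finger_gap: 0.0855
t 40.58 tcp [0.4922 0.2705 0.1214] jaw -2.08 down [-8.e-04 -5.e-04 -1.e+00] q6 2.11 gap 0.0855 F [-0.3 -0.7  0.2]
turn 0.013 rad | shift now-axes [ 0.1046  0.0017 -0.    ] | after-turn axes [ 0.1046  0.0017 -0.    ]
(array([487.3, 102. ]), array([127.4, 126.6]), 88.2)
```

View pics/t4.png

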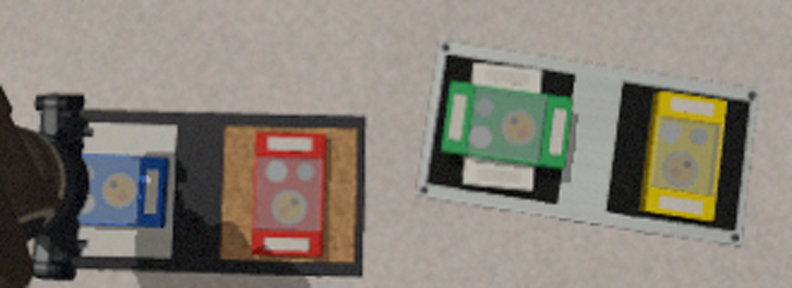

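```bash
python3 - <<'E'
from h import *
im=np.load("top4.npy")
f=lambda x,y:(160+x/2.4,190+y/2.4)
print("red",labels("top",im,f(290,143),f(287,244),.032))
print("yel",labels("top",im,f(697,106),f(684,206),.032))
E
python3 -m crank '[[0.02,0.001,0,0.013],[0.05,0.002,0,0.013],[0.08,0.002,0,0.013],[0.098,0.002,0,0.013],[0.103,0.002,0,0.013]]'; python3 -m crank '[[0,0,0,0],[0,0,0,0]]';  python3 go.py 0.4922 0.2722 0.0168 -2.8
```

```text
red (array([0.48683493, 0.10117115]), np.float64(-1.7933843040550825), np.float64(0.09079729197362664), [1390, 1381])
yel (array([ 0.515754 , -0.2652835]), np.float64(-9.456277650495043), np.float64(0.09113056304336922), [1218, 1262])
time: 41.25
tcp_pos: [0.4918, 0.2721, 0.0178]
ee_rot: [0.706, 0.017, 0.708, -0.018]
force: [-0.2, 0.5, 0.6]
finger_gap: 0.0852
time: 41.5
tcp_pos: [0.4933, 0.2731, 0.02]
ee_rot: [0.707, 0.018, 0.706, -0.018]
force: [0.2, -0.5, 0.4]
finger_gap: 0.0853
t 41.50 tcp [0.4933 0.2731 0.02  ] jaw -2.92 down [ 1.5e-03  8.0e-04 -1.0e+00] q6 2.13 gap 0.0853 F [ 0.2 -0.5  0.4]
turn -0.002 rad | shift now-axes [ 0.0032 -0.001  -0.001 ] | after-turn axes [ 0.0032 -0.001  -0.001 ]
```

```bash
python3 -m crank '[[0.002,0,-0.001,0],[0.002,0,-0.001,0]]'; python3 -m crank '[[0,0,0,0],[0,0,0,0],[0,0,0,0],[0,0,0,0],[0,0,0,0]]' 0 50; python3 go.py; python3 -m crank '[[-0.002,0,0,0],[-0.006,0,0,0],[-0.015,0,0,0],[-0.03,0,0,0],[-0.05,0,0,0]]';python3 -m crank '[[-0.04,0,0,0],[-0.08,0,0,0],[-0.115,0,0,0],[-0.13,0,0,0],[-0.13,0,0,0]]'; python3 go.py 0.5172 -0.2656 0.18 -11
```

```text
time: 41.75
tcp_pos: [0.4916, 0.2729, 0.0173]
ee_rot: [0.707, 0.018, 0.707, -0.018]
force: [-0.1, -0.2, 0.0]
finger_gap: 0.0852
time: 42.38
tcp_pos: [0.4919, 0.2731, 0.0175]
ee_rot: [0.707, 0.018, 0.707, -0.018]
force: [-0.0, -0.4, 5.6]
finger_gap: 0.063
t 42.38 tcp [0.4919 0.2731 0.0175] jaw -2.92 down [ 7.e-04  5.e-04 -1.e+00] q6 2.13 gap 0.0630 F [-0.  -0.4  5.6]
time: 43.0
tcp_pos: [0.4915, 0.2728, 0.0681]
ee_rot: [0.707, 0.018, 0.707, -0.018]
force: [0.4, 0.7, -1.0]
finger_gap: 0.0628
time: 43.62
tcp_pos: [0.492, 0.2731, 0.198]
ee_rot: [0.707, 0.018, 0.706, -0.018]
force: [-0.1, 0.8, -1.5]
finger_gap: 0.0633
t 43.62 tcp [0.492  0.2731 0.198 ] jaw -2.92 down [ 0.0018  0.001  -1.    ] q6 2.13 gap 0.0633 F [-0.1  0.8 -1.5]
turn 0.141 rad | shift now-axes [ 0.0175 -0.5368  0.0526] | after-turn axes [ 0.0175 -0.524   0.1275]
```

```bash
python3 -m crank '[[0,-0.02,0.002,0.02],[0,-0.06,0.006,0.06],[0,-0.11,0.011,0.11],[0,-0.165,0.016,0.141],[0,-0.22,0.021,0.141]]';python3 go.py 0.5172 -0.2643 0.18 -11
```

```text
time: 44.25
tcp_pos: [0.5, 0.0495, 0.1953]
ee_rot: [0.703, 0.068, 0.705, -0.068]
force: [1.9, -0.4, -1.0]
finger_gap: 0.0628
t 44.25 tcp [0.5    0.0495 0.1953] jaw -11.05 down [-2.7e-03 -7.0e-04 -1.0e+00] q6 1.86 gap 0.0628 F [ 1.9 -0.4 -1. ]
turn -0.001 rad | shift now-axes [ 0.0155 -0.3047  0.0771] | after-turn axes [ 0.0155 -0.3048  0.0768]
```

```bash
python3 -m crank '[[0,-0.05,0.012,0],[0,-0.1,0.025,0],[0,-0.15,0.038,0],[0,-0.2,0.05,0],[0,-0.24,0.06,0]]'; python3 -m crank '[[0,-0.03,0.008,0],[0,-0.05,0.014,0],[0,-0.062,0.016,0],[0,-0.062,0.016,0],[0,-0.062,0.016,0]]'; python3 -m crank '[[0,0,0,0],[0,0,0,0]]'; python3 go.py 0.5172 -0.2643 0.049 -11
```

```text
time: 44.88
tcp_pos: [0.5127, -0.1974, 0.1952]
ee_rot: [0.703, 0.069, 0.705, -0.068]
force: [-0.5, 0.6, -0.7]
finger_gap: 0.0628
time: 45.5
tcp_pos: [0.5183, -0.258, 0.197]
ee_rot: [0.704, 0.068, 0.704, -0.067]
force: [-0.4, -0.4, -1.3]
finger_gap: 0.0625
time: 45.75
tcp_pos: [0.5185, -0.2582, 0.1972]
ee_rot: [0.704, 0.067, 0.704, -0.067]
force: [-0.6, -0.9, -1.4]
finger_gap: 0.0631
t 45.75 tcp [ 0.5185 -0.2582  0.1972] jaw -10.94 down [ 3.e-04 -0.e+00 -1.e+00] q6 1.30 gap 0.0631 F [-0.6 -0.9 -1.4]
turn 0.001 rad | shift now-axes [ 1.482e-01 -6.200e-03 -1.000e-04] | after-turn axes [ 1.482e-01 -6.200e-03 -1.000e-04]
```

```bash
python3 -m crank '[[0.015,-0.002,0,0],[0.05,-0.005,0,0],[0.09,-0.006,0,0],[0.125,-0.006,0,0],[0.143,-0.006,0,0]]'; python3 -m crank '[[0.002,0,0,0],[0.004,0,0,0],[0.004,0,0,0],[0.004,0,0,0]]'; python3 go.py 0.5172 -0.2643 0.0425 -11
```

```text
time: 46.38
tcp_pos: [0.5155, -0.2639, 0.0506]
ee_rot: [0.703, 0.068, 0.705, -0.067]
force: [0.0, 0.0, -1.1]
finger_gap: 0.063
time: 46.88
tcp_pos: [0.5177, -0.265, 0.0509]
ee_rot: [0.704, 0.068, 0.703, -0.068]
force: [-0.3, 0.4, -1.2]
finger_gap: 0.0627
t 46.88 tcp [ 0.5177 -0.265   0.0509] jaw -11.00 down [ 1.4e-03 -7.0e-04 -1.0e+00] q6 1.29 gap 0.0627 F [-0.3  0.4 -1.2]
turn -0.000 rad | shift now-axes [ 0.0084  0.0006 -0.0006] | after-turn axes [ 0.0084  0.0006 -0.0006]
```

```bash
python3 -m crank '[[0.003,0,0,0],[0.006,0,0,0],[0.006,0,0,0],[0.006,0,0,0]]';python3 go.py; python3 -m crank '[[0.0005,0,0,0],[0.001,0,0,0],[0.001,0,0,0]]'; python3 -m crank '[[0.0005,0,0,0],[0.001,0,0,0],[0.001,0,0,0]]'; python3 go.py 0.5172 -0.2643 0.0425 -11
```

```text
time: 47.38
tcp_pos: [0.5172, -0.2648, 0.0439]
ee_rot: [0.704, 0.068, 0.704, -0.068]
force: [-0.3, 0.1, -1.1]
finger_gap: 0.0632
t 47.38 tcp [ 0.5172 -0.2648  0.0439] jaw -11.00 down [-1.e-04  0.e+00 -1.e+00] q6 1.29 gap 0.0632 F [-0.3  0.1 -1.1]
time: 47.75
tcp_pos: [0.5172, -0.2647, 0.043]
ee_rot: [0.704, 0.068, 0.704, -0.068]
force: [0.4, -0.1, -1.0]
finger_gap: 0.063
time: 48.12
tcp_pos: [0.5172, -0.2648, 0.0425]
ee_rot: [0.704, 0.068, 0.704, -0.068]
force: [-1.5, 0.9, 4.4]
finger_gap: 0.0627
t 48.12 tcp [ 0.5172 -0.2648  0.0425] jaw -11.00 down [ 4.e-04 -2.e-04 -1.e+00] q6 1.29 gap 0.0627 F [-1.5  0.9  4.4]
turn -0.000 rad | shift now-axes [-0.      0.0005 -0.0001] | after-turn axes [-0.      0.0005 -0.0001]
```

```bash
python3 -m crank '[[0,0,0,0],[0,0,0,0],[0,0,0,0]]' 1; python3 -m crank '[[-0.01,0,0,0],[-0.04,0,0,0],[-0.08,0,0,0],[-0.12,0,0,0],[-0.14,0,0,0]]'; python3 -m crank '[[-0.01,0,-0.03,0],[-0.02,0,-0.07,0],[-0.03,0,-0.12,0],[-0.03,0,-0.17,0],[-0.03,0,-0.2,0]]';python3 -m crank '[[0,-0.02,-0.01,0],[0,-0.06,-0.03,0],[0,-0.1,-0.05,0],[0,-0.12,-0.06,0],[0,-0.12,-0.06,0]]'; python3 go.py;  python3 - <<'E'
from h import *
im=read_camera("top"); np.save("top5.npy",im); cv2.imwrite("pics/t5.png",cv2.resize(im[100:310,160:490,::-1],None,fx=2.4,fy=2.4,interpolation=2))
crop(read_camera("scene"),(180,40,540,370),"s5",1.7)
E
```

```text
time: 48.5
tcp_pos: [0.5172, -0.2647, 0.0418]
ee_rot: [0.704, 0.068, 0.704, -0.068]
force: [-1.0, -0.7, -0.1]
finger_gap: 0.085
time: 49.12
tcp_pos: [0.518, -0.2652, 0.1855]
ee_rot: [0.705, 0.067, 0.703, -0.068]
force: [1.3, 0.4, -0.5]
finger_gap: 0.0854
time: 49.75
tcp_pos: [0.319, -0.226, 0.213]
ee_rot: [0.704, 0.068, 0.703, -0.068]
force: [0.5, 0.1, 0.3]
finger_gap: 0.0853
time: 50.38
tcp_pos: [0.2383, -0.3338, 0.2126]
ee_rot: [0.704, 0.069, 0.704, -0.069]
force: [0.8, 0.5, -0.7]
finger_gap: 0.0852
t 50.38 tcp [ 0.2383 -0.3338  0.2126] jaw -11.17 down [ 5.e-04 -6.e-04 -1.e+00] q6 0.82 gap 0.0852 F [ 0.8  0.5 -0.7]
```

View pics/t5.png

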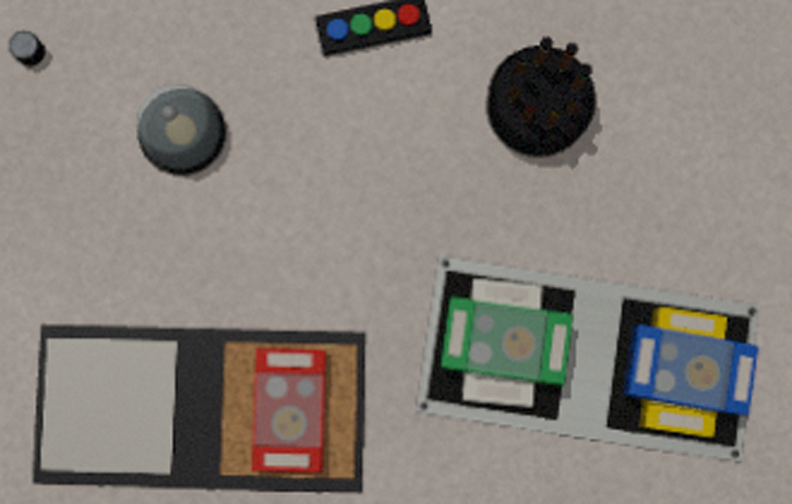

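View pics/s5.png

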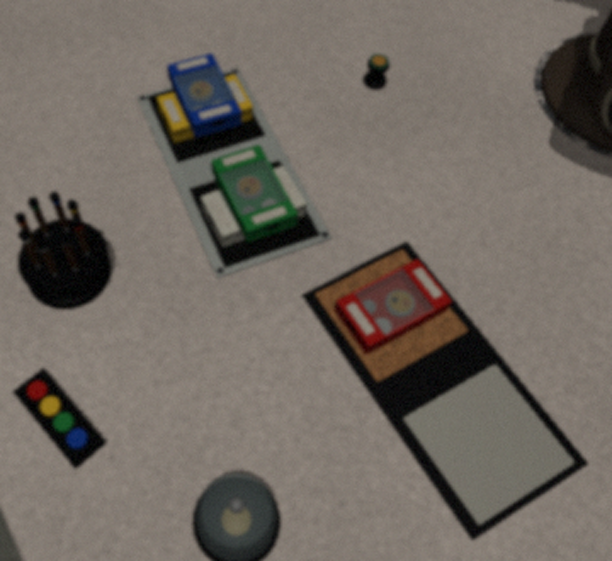

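Everything looks right: red is on the cork pad, yellow is under blue, and green and the dome have not moved. One last measurement, then I hand in.

```bash
python3 - <<'E'
from h import *
im=np.load("top5.npy")
f=lambda x,y:(160+x/2.4,100+y/2.4)
print("red",labels("top",im,f(290,360),f(287,460),.032))
print("blue",labels("top",im,f(743,378),f(645,362),.057))
print("yel",labels("top",im,f(690,324),f(682,418),.032))
print("green",labels("top",im,f(558,347),f(457,334),.057))
print(close_job())
E
```

```text
red (array([0.48686448, 0.10122184]), np.float64(-1.8327413016126652), np.float64(0.09077486641273567), [1377, 1363])
blue (array([ 0.51622401, -0.26575211]), np.float64(-101.08396363334386), np.float64(0.09085364281067178), [1561, 1614])
yel (array([ 0.51576445, -0.26533883]), np.float64(-9.538670257283885), np.float64(0.09115837996921974), [1173, 1238])
green (array([ 0.54567586, -0.09783508]), np.float64(-99.05429952091016), np.float64(0.09093253928738704), [1621, 1691])
the job is handed in; nothing more can be done
None
```

The swap is done and handed in at about 50 s of the 112 s allowed; `close_job()` gives no verdict. I moved blue to the side pad, red onto blue, yellow to the queue pad, red to the cork pad, and blue onto yellow.

My last checks, from the top camera:

| Tray | Where it is now | Off target | Angle |
|---|---|---|---|
| Red | Cork pad | About 1 mm from the pad centre | -1.8°, pad about -2° |
| Yellow | Red's queue pad | About 1.3 mm from the pad centre | -9.5°, same as the pad |
| Blue | On top of yellow | About 1.7 mm from where it lay | 91.5° across yellow, 2° from its old angle |
| Green | On white, not touched | Same to 0.1 mm | Unchanged |

- **Rest of the scene:** The final pictures show the white tray and the dome where they were. I did not measure those two.
- **Handling:** Each tray touched down at 3–6 N, the highest force reading I saw was about 9 N, and the arm finished clear of everything.
- **Blue's angle:** I turned blue on purpose to about halfway between its old angle and square across yellow.
- **Disagreement:** My estimates of the pad centres varied by about 1 mm between pictures.

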